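# Press a connector home with the ratchet arbor press

## Task

Push the shuttle fully home under the ram, then pump the press's ratchet lever by its red ball, down and back up, until the white press-fit connector sits fully down on the board and the lever has gone firm. Bear down firmly on the seated connector for a moment but stop before it cracks, and leave the lever raised well above level. Work only through the shuttle's brass knob and the lever, and leave the other things on the bench alone.

Things in the scene. Friction and masses are not known exactly. Their poses are not given: they have to be found in the camera images.
- press: half-ton bench arbor press, blue-grey, 230 mm deep, 120 mm wide, 250 mm high, fixed. Origin on the bench (z = 0) under the ram's axis; +x runs back to the column (away from the robot), +y to the side where the shuttle is loaded, z up. Head: x -30 to 130, y -31 to 31, z 155 to 250 mm. Shuttle bed: y -60 to 210, x -52 to 52 mm, 55 mm high
- pivot (a point): the lever's pivot: on the axis of the pinion shaft, in the plane in which the lever swings; at (22.5, -58, 200) mm in the press's frame. The axis runs along the press's y
- lever (a joint): angle of the ratchet lever (rad): 0 level, ball towards the press's front (-x); positive with the ball swung down, negative raised; stops at -0.75 and 0.50. Swinging down turns the wheel and drives the ram down; swinging up, the pawl clicks over the teeth and the ram stays. The hub is stiff: the lever stays where it is left; swinging it unloaded takes up to 3 N at the ball
- handle (a point): centre of the red ball on the lever's end, 32 mm diameter, 180 mm from the pivot; the steel rod behind it is 12 mm thick. Its height runs from 114 mm (lever at 0.50) to 323 mm (at -0.75). Its sides that face the press's +y and -y can be pinched from above, and it can turn in the grip as the lever swings
- ram: the ram: steel, 25 mm square, with a dark press tool 18 x 58 x 12 mm at its foot. Origin at the centre of the tool's underside, 98 to 100 mm above the bench at the start; z up. It comes down 10 mm per rad of driven lever swing; the 18-tooth ratchet wheel has 20-degree notches, so a down-swing starts with up to 0.35 rad of idle motion. It needs 21 mm: two to four swings
- connector: cream-white press-fit connector, 14 x 52 x 12 mm (x, y, z), part-started on its pins in the green board. Origin: centre of its underside, 67 mm above the bench when fully down, 6 to 11 mm higher at the start. Going in, it takes 60 N of the ram (2 to 5 N at the ball); once down, the force climbs steeply. Home: 120 N or more (5 to 8 N at the ball) held a moment; aim for 10 N; cracks at 300 N (14 N)
- shuttle (a joint): how far the shuttle is drawn out (m) towards the press's +y: 0 home, against the dark stop bar, with the connector right under the ram. At the start 0.05 to 0.09. It slides with about 3 N and stays where it is left
- shuttle_knob (a point): middle of the brass knob on the shuttle's outer end: an upright cylinder 22 mm in diameter, 26 mm tall, standing on a thinner neck, its middle 82 mm and its top 95 mm above the bench. With the shuttle home it lies at (0, 118) mm in the press's frame
- multimeter: bystander: dark red multimeter, 180 by 88 by 38 mm, lying to the left (+y)
- phone: bystander: black phone, 146 by 71 by 8 mm, lying to the right (-y)
- flux: bystander: small green bottle, 34 mm diameter, 62 mm tall, at the right
- spool: bystander: blue spool, 54 mm diameter, 32 mm tall, at the right

How it is judged:
By the outcome, as a careful person would: the job done as asked, in the order asked, and still so for the second after the job is handed in, with the robot touching nothing.
It also fails if it takes over 70 s, if anything falls off the work surface, if the arm or the gripper's body presses on something with over 40 N, if the wrist force passes 120 N, or if a joint passes its speed limit or range.

## Robot

A 6-joint arm with a two-finger parallel gripper is mounted at the origin on the work surface. World frame = base frame: x ahead of the robot, y to its left, z up, the work surface at z = 0. Lengths are in m, angles in degrees, forces in N, time in s.
With the tool pointing down it reaches from about 0.4 to 0.825 m from the base axis. Payload 7 kg.
Tool frame: the origin (TCP) lies on the mounting face of the last link; the fingertips stand 178 mm ahead of it and the grasp point (between the pads) lies 159 mm ahead of it; z points along the fingers, y is the direction in which the jaws open and shut (so a half turn about z gives the same grasp; the last joint's range is limited). The gripper opens to 88 mm and grips with 3 to 60 N. Pads are 19 mm wide; open, the fingers measure 130 mm over their backs; the gripper's body (78 mm by 193 mm) begins 47 mm behind the grasp point.
Start: joints at [89.444, 20.546, 0.682, 0, -70.136, -16.507], TCP at [0.198, 0.645, 0.405] pointing down, gripper open.
Joint ranges: [-176.03, 176.03], [-82.01, 121.73], [-58.28, 71.71], [-173.87, 95.51], [-174.79, -0.11], [-173.66, 173.66]. Speed limits (degrees/s): [136.94, 136.94, 172.46, 180, 180, 180].

## Interface

Orientations are given as [roll, pitch, yaw] about the fixed x, y, z axes, in that order (R = Rz(yaw) Ry(pitch) Rx(roll)).
In Python, from plant import r gives the robot as it stands. The module is installed in compiled form; this text tells all that it offers.
- The arm moves only by the tool carry_out, never from a script. Its argument "plan" is a list of rows, each a list of 3 entries, a list of its own where there are three numbers: the shift along the tool's x, y, z in m, then the turn, a rotation vector about the tool's x, y, z in degrees, then the closure in counts, from 0 (fully open) to 255 (shut). In form: [[[x, y, z], [ax, ay, az], hand], ...]. A call has 1 to 12 rows; each row shifts and turns the commanded pose from where the row before left it, along the tool's axes as they then stand; what a row does not reach is not made up. A row lasts 1/12 s, in which the tool goes at most 41.7 mm and 7.16 degrees, less where a joint would pass 70% of its speed; a pose out of reach is approached as far as the arm can. A call is refused whole if a number of a shift passes 0.0417 or a number of a turn 7.16, either way. A call with a gripper value outside its range is refused whole. The fingers move at their own pace and stop on an object; "grip_force" is the grip in N (left out, the last holds). Time passes only in rows, so rows that do not move let the fingers close. It gives the time, the measured TCP pose, the force and the opening at its end, in the units of the state.
- r.get_state(): the state, without advancing time (a new reading comes with each control period).
- r.capture(name): name is "scene" or "top" or "wrist"; returns the picture (384x512x3 uint8, red, green, blue); there is no depth.
- r.get_calibration(name): a dict with "K" (3x3 intrinsics, pixels), "rvec" (rotation vector, rad) and "tvec" (3), from world to camera coordinates, as OpenCV has them. Camera axes: x right, y down, z forward; pixel columns grow to the right and rows downward; lengths in m; the calibration is good to about 2 mm. A picture is of the moment at which its call begins: read the wrist's pose just before it. get_calibration takes no time and is no camera call; for the wrist camera it gives the pose at the moment of the call.
- r.close_job(): hands the job in, once; it reports no verdict.
The state is a dict: "time_s": time; "joints": joint angles; "qd": joint speeds; "joint_torque": joint torques, N m; "tcp_pos": TCP position; "eef_rot": TCP orientation; "contact_force": force on the tool from outside, world axes, zero at the start; "moment": the same for the moment, N m; "gripper_width": finger opening in m.
Only numpy, scipy, OpenCV 4.12 (cv2) and the standard library are available. Lean on these libraries where they do the work, as an engineer would, in place of code of your own. Each camera call takes 0.05 s, during which the arm holds its last target. There are 200 camera calls.

## Working session

There is one attempt and no reset: what is moved stays moved. The work goes in short steps, Python scripts to look and compute and a tool call to move; the robot and the scene stay as the last step left them, time stands still between calls to the robot, and variables do not carry over. Pictures are saved under pics/ and viewed, about 8 in all and at most 12, crops included, and the job is handed in when it is done.

Besides the shell and the picture viewer there is one more tool, called after "Call:" in YAML: its name, and indented under it one key for each argument. carry_out: Moves the arm, as the interface text tells. Its arguments: {"type":"object","properties":{"plan":{"type":"array","items":{"type":"array"}},"grip_force":{"type":"number"}},"required":["plan"]}

```bash
mkdir -p pics; python3 - <<'E'
from plant import r
import cv2,numpy as np
s=r.get_state(); print({k:np.round(v,3).tolist() for k,v in s.items()})
a=r.capture("scene");b=r.capture("top")
cv2.imwrite("pics/scene.png",a[:,:,::-1]);cv2.imwrite("pics/top.png",b[:,:,::-1])
for n in("scene","top","wrist"):
  c=r.get_calibration(n);print(n,{k:np.round(v,4).tolist() for k,v in c.items()})
E
```

```text
{'time_s': 0.0, 'joints': [89.445, 20.593, 0.634, -0.019, -70.137, -16.507], 'qd': [0.042, -0.001, -0.004, 0.033, 0.067, -0.04], 'joint_torque': [0.0, -58.271, 29.305, 6.997, 0.007, -0.0], 'tcp_pos': [0.198, 0.645, 0.404], 'eef_rot': [179.903, -0.01, -17.069], 'contact_force': [-0.553, -0.046, 0.632], 'moment': [-0.017, -0.009, 0.011], 'gripper_width': 0.088}
scene {'K': [[436.4355, 0.0, 261.8387], [0.0, 436.4355, 186.6397], [0.0, 0.0, 1.0]], 'rvec': [2.1817, 1.3042, -0.4637], 'tvec': [-0.2524, -0.2253, 1.5929]}
top {'K': [[356.2579, 0.0, 256.0696], [0.0, 356.2579, 190.5018], [0.0, 0.0, 1.0]], 'rvec': [2.1365, -2.0757, 0.2262], 'tvec': [0.0198, 0.4767, 1.1766]}
wrist {'K': [[271.2256, 0.0, 253.194], [0.0, 271.2256, 190.1581], [0.0, 0.0, 1.0]], 'rvec': [-1.7672, 2.3919, 0.3052], 'tvec': [0.6744, -0.0324, 0.3901]}
```

View pics/scene.png

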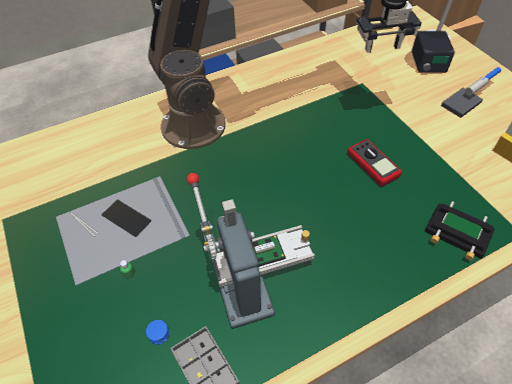

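View pics/top.png

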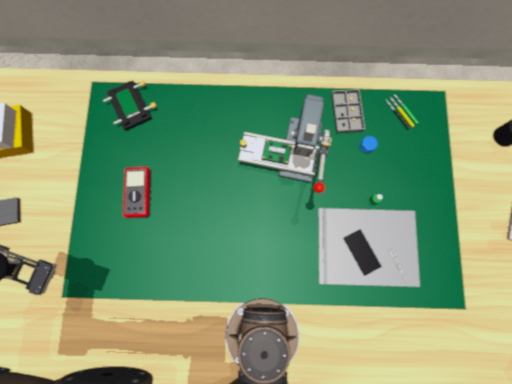

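```bash
cat > h.py <<'E'
from plant import r
import cv2,numpy as np
def cal(n):
    c=r.get_calibration(n);R=cv2.Rodrigues(np.array(c["rvec"],float))[0];return np.array(c["K"]),R,np.array(c["tvec"],float).ravel()
def ray(n,uv,C=None):
    K,R,t=C or cal(n);d=R.T@np.linalg.solve(K,[uv[0],uv[1],1.]);return -R.T@t,d/np.linalg.norm(d)
def plane(n,uv,z,C=None):
    o,d=ray(n,uv,C);return o+d*(z-o[2])/d[2]
def proj(n,P,C=None):
    K,R,t=C or cal(n);p=K@(R@np.array(P,float)+t);return p[:2]/p[2]
def tri(rs):
    A=[np.eye(3)-np.outer(d,d) for o,d in rs];P=np.linalg.solve(sum(A),sum(a@o for a,(o,d) in zip(A,rs)))
    return P,[float(np.linalg.norm(a@(P-o))) for a,(o,d) in zip(A,rs)]
RED=((0,170,110),(6,255,255));BRASS=((14,120,110),(28,255,255))
def blob(img,rng,near,rad=25):
    m=cv2.inRange(cv2.cvtColor(img,cv2.COLOR_RGB2HSV),*map(np.array,rng))
    if rng is RED: m|=cv2.inRange(cv2.cvtColor(img,cv2.COLOR_RGB2HSV),np.array((174,170,110)),np.array((180,255,255)))
    w=np.zeros_like(m);cv2.circle(w,tuple(int(v) for v in near),rad,255,-1);m&=w
    n,l,s,c=cv2.connectedComponentsWithStats(m);k=1+np.argmax(s[1:,4]);return c[k],s[k]
E
python3 - <<'E'
from h import *
from scipy.optimize import brentq
a=cv2.imread("pics/scene.png")[:,:,::-1].copy();b=cv2.imread("pics/top.png")[:,:,::-1].copy()
rs=[];ks=[]
for n,i,pb,pk in(("scene",a,(193,178),(305,235)),("top",b,(319,187),(242,144))):
    c,s=blob(i,RED,pb,12);print(n,"ball",c,s);rs.append(ray(n,c))
    c,s=blob(i,BRASS,pk,9);print(n,"knob",c,s);ks.append(ray(n,c));print(plane(n,c,.085))
B=tri(rs);K=tri(ks);print("ball",B,"knob",K)
B=B[0];K=K[0]
ang=-np.arcsin((B[2]-.2)/.18);bx=.0225-.18*np.cos(ang)
D=np.hypot(*(K-B)[:2]);d=np.sqrt(D*D-bx*bx)-.176
v=(K-B)[:2];yaw=np.arctan2(v[1],v[0])-np.arctan2(d+.176,-bx)
R=np.array([[np.cos(yaw),-np.sin(yaw)],[np.sin(yaw),np.cos(yaw)]])
O=B[:2]-R@[bx,-.058];print("ang",ang,"d",d,"yaw",np.degrees(yaw),"O",O)
E
```

```text
scene ball [192.28421053 177.6       ] [187 173  12  11  95]
scene knob [305.42553191 233.53191489] [302 230   8   8  47]
[0.63403732 0.08608054 0.085     ]
top ball [318.6547619  187.21428571] [314 183  10  10  84]
top knob [242.30434783 142.65217391] [240 140   5   7  23]
[0.63638923 0.08581453 0.085     ]
ball (array([ 0.44467407, -0.14569576,  0.26136444]), [5.4798007515959514e-05, 5.4798007515905554e-05]) knob (array([0.63535879, 0.08541598, 0.08749799]), [0.00029423239668913495, 0.00029423239668911126])
ang -0.34788849600182514 d 0.08524205012974934 yaw -10.20606824027644 O [ 0.59934654 -0.11461014]
```

Call:
carry_out:
  plan:
    - [[0.032,0.0205,0],[0,0,0],0]
    - [[0.032,0.0205,0],[0,0,0],0]
    - [[0.032,0.0205,0],[0,0,0],0]
    - [[0.032,0.0205,0],[0,0,0],0]
    - [[0.032,0.0205,0],[0,0,0],0]
    - [[0.032,0.0205,0],[0,0,0],0]
    - [[0.032,0.0205,0],[0,0,0],0]
    - [[0.032,0.0205,0],[0,0,0],0]
    - [[0.032,0.0205,0],[0,0,0],0]
    - [[0.032,0.0205,0],[0,0,0],0]
    - [[0.032,0.0205,0],[0,0,0],0]
    - [[0.032,0.0205,0],[0,0,0],0]

```text
time_s: 1.1
tcp_pos: [0.4937, 0.2957, 0.4045]
eef_rot: [180.0, 0.0, -17.1]
contact_force: [0.9, 0.6, -0.9]
gripper_width: 0.0875
```

Call:
carry_out:
  plan:
    - [[0.032,0.0205,0],[0,0,0],255]
    - [[0.032,0.0205,0],[0,0,0],255]
    - [[0.032,0.0205,0],[0,0,0],255]
    - [[0.032,0.0205,0],[0,0,0],255]
    - [[0.032,0.0205,0],[0,0,0],255]

```text
time_s: 1.52
tcp_pos: [0.6167, 0.1508, 0.4044]
eef_rot: [180.0, 0.0, -17.1]
contact_force: [1.1, 0.8, -0.3]
gripper_width: 0.0595
```

Call:
carry_out:
  plan:
    - [[0,0,0],[0,0,7],255]
    - [[0,0,0],[0,0,7],255]
    - [[0,0,0],[0,0,7],255]
    - [[0,0,0],[0,0,7],255]
    - [[0,0,0],[0,0,7],255]
    - [[0,0,0],[0,0,7],255]
    - [[0,0,0],[0,0,7],255]
    - [[0,0,0],[0,0,7],255]
    - [[0,0,0],[0,0,7],255]
    - [[0,0,0],[0,0,7],255]
    - [[0,0,0],[0,0,7],255]
    - [[0,0,0],[0,0,6],255]

```text
time_s: 2.52
tcp_pos: [0.6157, 0.1524, 0.4042]
eef_rot: [180.0, -0.0, -100.4]
contact_force: [0.3, 0.3, 0.8]
gripper_width: 0.0003
```

```bash
python3 - <<'E'
from h import *
C=cal("wrist");i=r.capture("wrist");cv2.imwrite("pics/w1.png",i[:,:,::-1])
print("cam",-C[1].T@C[2],"knob proj",proj("wrist",(.635,.0854,.09),C),"ball",proj("wrist",(.4447,-.1457,.2614),C))
E
```

```text
cam [0.60300953 0.08611764 0.38522337] knob proj [223.16117078 124.48112437] ball [  811.49787688 -1183.67028226]
```

View pics/w1.png

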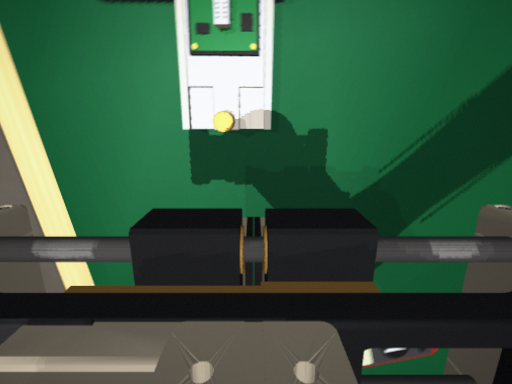

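Call:
carry_out:
  plan:
    - [[0.01,-0.016,0],[0,0,0],255]
    - [[0.01,-0.015,0.01],[0,0,0],255]
    - [[0,0,0.035],[0,0,0],255]
    - [[0,0,0.035],[0,0,0],255]
    - [[0,0,0.035],[0,0,0],255]
    - [[0,0,0.025],[0,0,0],255]
    - [[0,0,0.01],[0,0,0],255]
    - [[0,0,0],[0,0,0],255]
    - [[0,0,0],[0,0,0],255]

```text
time_s: 3.32
tcp_pos: [0.6434, 0.1275, 0.2552]
eef_rot: [-180.0, -0.0, -100.0]
contact_force: [-0.1, -0.3, 1.7]
gripper_width: 0.0002
```

Call:
carry_out:
  plan:
    - [[0.01,0,0],[0,0,0],255]
    - [[0.01,0,0],[0,0,0],255]
    - [[0.01,0,0],[0,0,0],255]
    - [[0.01,0,0],[0,0,0],255]
    - [[0.01,0,0],[0,0,0],255]
    - [[0.01,0,0],[0,0,0],255]

```text
time_s: 3.82
tcp_pos: [0.6327, 0.0675, 0.256]
eef_rot: [-179.9, 0.1, -100.1]
contact_force: [1.1, 4.5, 2.5]
gripper_width: 0.0007
```

Call:
carry_out:
  plan:
    - [[0.009,0,0],[0,0,0],255]
    - [[0.009,0,0],[0,0,0],255]
    - [[0.009,0,0],[0,0,0],255]
    - [[0.008,0,0],[0,0,0],255]
    - [[0.002,0,0],[0,0,0],255]
    - [[0.002,0,0],[0,0,0],255]
    - [[0,0,0],[0,0,0],255]

```text
time_s: 4.4
tcp_pos: [0.6254, 0.0294, 0.2543]
eef_rot: [179.9, -0.0, -100.1]
contact_force: [1.3, 0.7, -0.1]
gripper_width: 0.0004
```

Call:
carry_out:
  plan:
    - [[0.002,0,0],[0,0,0],255]
    - [[0.002,0,0],[0,0,0],255]
    - [[0,0,0],[0,0,0],255]

```text
time_s: 4.65
tcp_pos: [0.6247, 0.0259, 0.2543]
eef_rot: [180.0, -0.0, -100.1]
contact_force: [2.0, 1.4, 0.2]
gripper_width: 0.0004
```

Call:
carry_out:
  plan:
    - [[0.002,0,0],[0,0,0],255]
    - [[0.0015,0,0],[0,0,0],255]
    - [[0,0,0],[0,0,0],255]

```text
time_s: 4.9
tcp_pos: [0.6241, 0.0223, 0.2544]
eef_rot: [180.0, -0.0, -100.1]
contact_force: [-0.0, 2.7, -0.7]
gripper_width: 0.0002
```

Call:
carry_out:
  plan:
    - [[0.0015,0,0],[0,0,0],255]
    - [[0.0005,0,0],[0,0,0],255]
    - [[0,0,0],[0,0,0],255]

```text
time_s: 5.15
tcp_pos: [0.6238, 0.021, 0.2545]
eef_rot: [180.0, 0.1, -100.1]
contact_force: [0.1, 6.2, -0.1]
gripper_width: 0.0005
```

Call:
carry_out:
  plan:
    - [[0.0015,0,0],[0,0,0],255]
    - [[0,0,0],[0,0,0],255]
    - [[0,0,0],[0,0,0],255]

```text
time_s: 5.4
tcp_pos: [0.6237, 0.0204, 0.2545]
eef_rot: [-180.0, 0.1, -100.1]
contact_force: [0.3, 11.7, -0.8]
gripper_width: 0.0006
```

```bash
python3 - <<'E'
from h import *
s=r.get_state();print(np.round(s["tcp_pos"],4),np.round(s["contact_force"],2),np.round(s["joints"],1))
C=cal("wrist");i=r.capture("wrist");cv2.imwrite("pics/w2.png",i[:,:,::-1])
E
```

```text
[0.6237 0.0204 0.2545] [ 0.3  11.67 -0.81] [ 19.7  23.3 -16.5  -0.1 -50.1 -29.7]
```

View pics/w2.png

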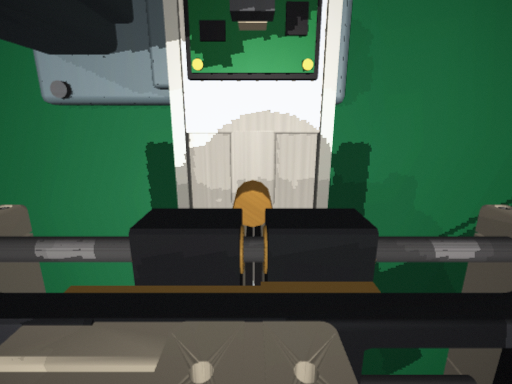

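Call:
carry_out:
  plan:
    - [[-0.01,0,0],[0,0,0],255]
    - [[-0.02,0,0],[0,0,0],255]
    - [[0,0,-0.036],[0,0,0],255]
    - [[0,0,-0.036],[0,0,0],255]
    - [[0,0,-0.036],[0,0,0],255]
    - [[0,0,-0.036],[0,0,0],255]
    - [[0,0,-0.036],[0,0,0],255]
    - [[0,0,-0.036],[0,0,0],255]
    - [[0,0,0],[0,0,0],255]

```text
time_s: 6.2
tcp_pos: [0.6295, 0.0481, 0.4791]
eef_rot: [-179.4, 0.1, -100.0]
contact_force: [0.7, -0.4, 0.8]
gripper_width: 0.0003
```

Call:
carry_out:
  plan:
    - [[0.0282,0.01835,0],[0,0,0],255]
    - [[0.0282,0.01835,0],[0,0,0],255]
    - [[0.0282,0.01835,0],[0,0,0],255]
    - [[0.0282,0.01835,0],[0,0,0],255]
    - [[0.0282,0.01835,0],[0,0,0],255]
    - [[0.0282,0.01835,0],[0,0,0],255]
    - [[0.0282,0.01835,0],[0,0,0],255]
    - [[0.0282,0.01835,0],[0,0,0],255]
    - [[0,0,0],[0,0,0],255]

```text
time_s: 6.95
tcp_pos: [0.441, -0.1506, 0.4708]
eef_rot: [179.9, -0.1, -100.2]
contact_force: [-0.9, 0.0, 0.5]
gripper_width: 0.0002
```

Call:
carry_out:
  plan:
    - [[0,0,0],[0,0,7],100]
    - [[0,0,0],[0,0,7],100]
    - [[0,0,0],[0,0,7],100]
    - [[0,0,0],[0,0,7],100]
    - [[0,0,0],[0,0,7],100]
    - [[0,0,0],[0,0,7],100]
    - [[0,0,0],[0,0,7],100]
    - [[0,0,0],[0,0,7],100]
    - [[0,0,0],[0,0,7],100]
    - [[0,0,0],[0,0,7],100]
    - [[0,0,0],[0,0,7],100]
    - [[0,0,0],[0,0,7],100]

```text
time_s: 7.95
tcp_pos: [0.4445, -0.148, 0.4702]
eef_rot: [-180.0, -0.1, 175.6]
contact_force: [-0.1, 0.3, 0.1]
gripper_width: 0.0536
```

Call:
carry_out:
  plan:
    - [[0,0,0],[0,0,6],100]
    - [[0,0,0],[0,0,0],100]
    - [[0,0,0],[0,0,0],100]

```text
time_s: 8.2
tcp_pos: [0.4447, -0.148, 0.4704]
eef_rot: [-180.0, -0.1, 170.1]
contact_force: [0.2, -0.4, 0.6]
gripper_width: 0.0532
```

```bash
python3 - <<'E'
from h import *
s=r.get_state();print(np.round(s["tcp_pos"],4),np.round(s["contact_force"],2),np.round(s["joints"],1),s["eef_rot"],s["gripper_width"])
a=r.capture("scene");cv2.imwrite("pics/s2.png",a[:,:,::-1])
C=cal("wrist");i=r.capture("wrist")
v=np.vstack([cv2.resize(a[100:330,100:380],(560,460)),cv2.resize(i,(560,420))[260:400]])
cv2.imwrite("pics/v2.png",v[:,:,::-1])
E
```

```text
[ 0.4447 -0.148   0.4704] [ 0.19 -0.44  0.62] [   5.8   -1.6  -17.9    0.   -73.8 -105.7] [-1.79965546e+02 -5.97175327e-02  1.70113310e+02] 0.05320647644486891
```

View pics/v2.png

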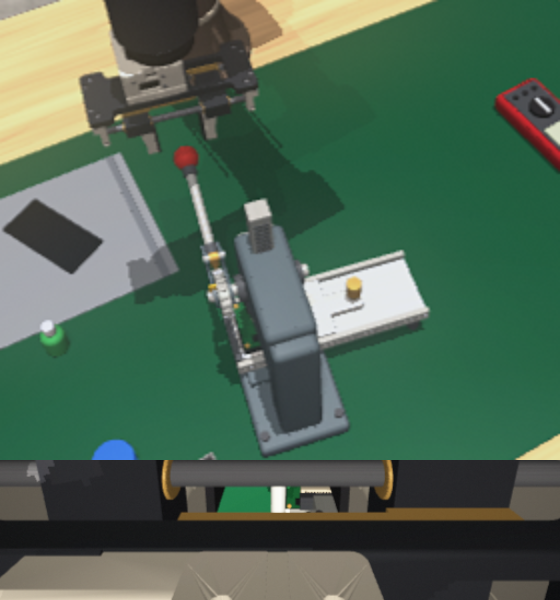

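Call:
carry_out:
  plan:
    - [[0,0.002,0.02],[0,0,0],100]
    - [[0,0,0.02],[0,0,0],100]
    - [[0,0,0.01],[0,0,0],100]
    - [[0,0,0],[0,0,0],100]
    - [[0,0,0],[0,0,0],255]
    - [[0,0,0],[0,0,0],255]
    - [[0,0,0],[0,0,0],255]
    - [[0,0,0],[0,0,0],255]
    - [[0,0,0],[0,0,0],255]
    - [[0,0,0],[0,0,0],255]
  grip_force: 25

```text
time_s: 9.13
tcp_pos: [0.4454, -0.1467, 0.4216]
eef_rot: [-179.9, 0.1, 170.0]
contact_force: [0.6, -6.4, 0.1]
gripper_width: 0.0303
```

```bash
python3 - <<'E'
import numpy as np
def t(A):
    A=np.array(A);p=np.c_[.18*np.cos(A),.18*np.sin(A)];print(np.round(A,3).tolist());print(np.round(np.diff(p,axis=0),4).tolist())
t([-.348,-.42,-.5,-.58,-.66,-.70])
t(np.r_[-.70:.46:.1,.45])
E
```

```text
[-0.348, -0.42, -0.5, -0.58, -0.66, -0.7]
[[-0.0049, -0.012], [-0.0064, -0.0129], [-0.0074, -0.0123], [-0.0084, -0.0117], [-0.0045, -0.0056]]
[-0.7, -0.6, -0.5, -0.4, -0.3, -0.2, -0.1, -0.0, 0.1, 0.2, 0.3, 0.4, 0.45]
[[0.0109, 0.0143], [0.0094, 0.0153], [0.0078, 0.0162], [0.0062, 0.0169], [0.0045, 0.0174], [0.0027, 0.0178], [0.0009, 0.018], [-0.0009, 0.018], [-0.0027, 0.0178], [-0.0045, 0.0174], [-0.0062, 0.0169], [-0.0037, 0.0082]]
```

Call:
carry_out:
  plan:
    - [[-0.0049,-0.001,-0.012],[0,0,0],255]
    - [[-0.0064,0,-0.0129],[0,0,0],255]
    - [[-0.0074,0,-0.0123],[0,0,0],255]
    - [[-0.0084,0,-0.0117],[0,0,0],255]
    - [[-0.0045,0,-0.0056],[0,0,0],255]
    - [[0,0,0],[0,0,0],255]
    - [[0,0,0],[0,0,0],255]

```text
time_s: 9.72
tcp_pos: [0.4757, -0.1526, 0.4759]
eef_rot: [-180.0, -0.1, 169.9]
contact_force: [-6.3, 0.4, 4.2]
gripper_width: 0.0304
```

```bash
cat >> h.py <<'E'
def fit(n=None):
    s=r.get_state();p=np.array(s["tcp_pos"]);y=np.radians(-10.2)
    d=p[:2]-[.5993,-.1146];x=d@[np.cos(y),np.sin(y)]-.0225;z=p[2]-.159-.2;yy=d@[-np.sin(y),np.cos(y)]
    print("ang %.3f rad %.4f y' %.4f"%(np.arctan2(-z,-x),np.hypot(x,z),yy),np.round(p,4),"F",np.round(s["contact_force"],1),"w",round(s["gripper_width"],4),"t",s["time_s"])
def look(name,size=(900,700)):
    a=r.capture("scene");cv2.imwrite("pics/"+name+".png",cv2.resize(a[150:310,150:330],(720,640),interpolation=cv2.INTER_CUBIC)[:,:,::-1][:600])
    try:
        c,s=blob(a,RED,(193,178),60);print("ball px",c,s[4])
    except Exception as e: print("no ball",e)
E
python3 - <<'E'
from h import *
fit();look("a1")
E
```

```text
ang -0.705 rad 0.1804 y' -0.0592 [ 0.4757 -0.1526  0.4759] F [-6.3  0.4  4.2] w 0.0304 t 9.7167
ball px [191.74117647 172.48235294] 85
```

View pics/a1.png

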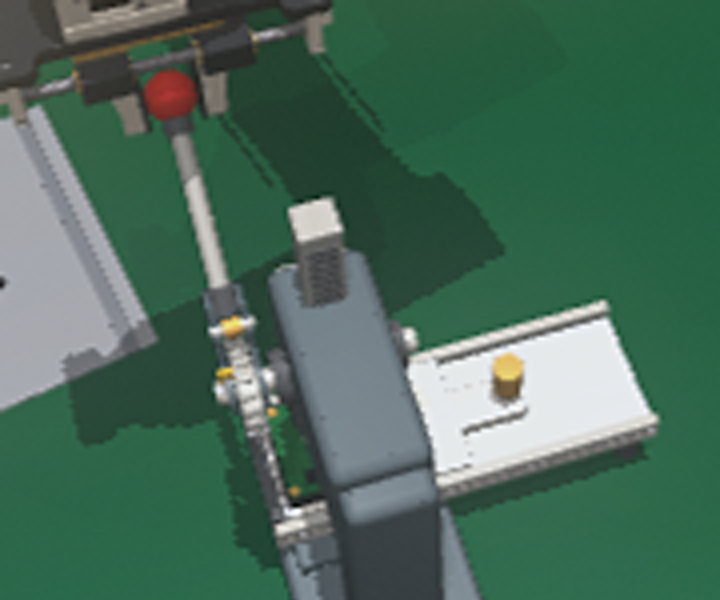

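Call:
carry_out:
  plan:
    - [[0.0109,0,0.0143],[0,0,0],255]
    - [[0.0094,0,0.0153],[0,0,0],255]
    - [[0.0078,0,0.0162],[0,0,0],255]
    - [[0.0062,0,0.0169],[0,0,0],255]
    - [[0.0045,0,0.0174],[0,0,0],255]
    - [[0.0027,0,0.0178],[0,0,0],255]

```text
time_s: 10.27
tcp_pos: [0.4357, -0.1454, 0.3778]
eef_rot: [-180.0, 0.3, 170.0]
contact_force: [3.9, -4.2, 0.1]
gripper_width: 0.0302
```

```bash
python3 -c "
from h import *
fit()"
```

```text
ang -0.105 rad 0.1791 y' -0.0593 [ 0.4357 -0.1454  0.3778] F [ 3.9 -4.2  0.1] w 0.0302 t 10.2667
```

Call:
carry_out:
  plan:
    - [[0.0009,0,0.018],[0,0,0],255]
    - [[-0.0009,0,0.018],[0,0,0],255]
    - [[-0.0027,0,0.0178],[0,0,0],255]

```text
time_s: 10.52
tcp_pos: [0.4388, -0.1459, 0.324]
eef_rot: [-180.0, 0.2, 170.0]
contact_force: [4.0, -3.1, 2.0]
gripper_width: 0.0304
```

Call:
carry_out:
  plan:
    - [[-0.0045,0,0.0174],[0,0,0],255]
    - [[-0.0062,0,0.0169],[0,0,0],255]
    - [[-0.0037,0,0.0082],[0,0,0],255]
    - [[0,0,0],[0,0,0],255]

```text
time_s: 10.85
tcp_pos: [0.454, -0.1485, 0.2803]
eef_rot: [-180.0, 0.1, 170.0]
contact_force: [2.2, -3.6, -0.3]
gripper_width: 0.0304
```

```bash
python3 -c "
from h import *
fit();look('a2')"
```

```text
ang 0.459 rad 0.1779 y' -0.0591 [ 0.454  -0.1485  0.2803] F [ 2.2 -3.6 -0.3] w 0.0304 t 10.85
ball px [199.39285714 211.89285714] 28
```

View pics/a2.png

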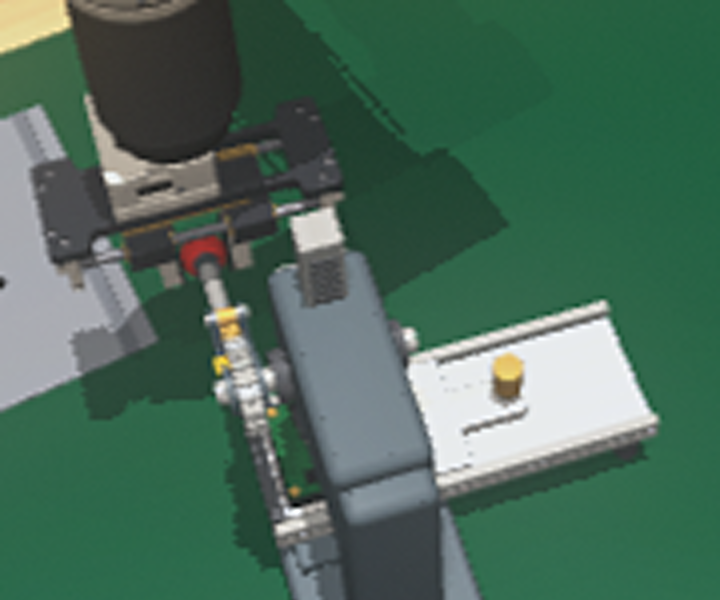

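Call:
carry_out:
  plan:
    - [[0.0037,-0.001,-0.0082],[0,0,0],255]
    - [[0.0062,0,-0.0169],[0,0,0],255]
    - [[0.0055,0,-0.0174],[0,0,0],255]
    - [[0.0037,0,-0.0178],[0,0,0],255]
    - [[0.0009,0,-0.018],[0,0,0],255]
    - [[-0.0009,0,-0.018],[0,0,0],255]
    - [[-0.0027,0,-0.0178],[0,0,0],255]
    - [[-0.0045,0,-0.0174],[0,0,0],255]
    - [[-0.0062,0,-0.0169],[0,0,0],255]
    - [[-0.0078,0,-0.0162],[0,0,0],255]
    - [[-0.0094,0,-0.0153],[0,0,0],255]
    - [[-0.0109,0,-0.0143],[0,0,0],255]

```text
time_s: 11.9
tcp_pos: [0.4732, -0.1525, 0.4758]
eef_rot: [179.9, -0.1, 169.9]
contact_force: [-2.0, 4.2, -1.1]
gripper_width: 0.0308
```

```bash
python3 -c "
from h import *
fit()"
```

```text
ang -0.696 rad 0.1822 y' -0.0597 [ 0.4732 -0.1525  0.4758] F [-2.   4.2 -1.1] w 0.0308 t 11.9
```

Call:
carry_out:
  plan:
    - [[0.0109,0,0.0143],[0,0,0],255]
    - [[0.0094,0,0.0153],[0,0,0],255]
    - [[0.0078,0,0.0162],[0,0,0],255]
    - [[0.0062,0,0.0169],[0,0,0],255]
    - [[0.0045,0,0.0174],[0,0,0],255]
    - [[0.0027,0,0.0178],[0,0,0],255]

```text
time_s: 12.4
tcp_pos: [0.434, -0.1455, 0.3783]
eef_rot: [179.9, 0.3, 170.0]
contact_force: [4.8, 1.3, 4.0]
gripper_width: 0.031
```

Call:
carry_out:
  plan:
    - [[0.0009,0,0.018],[0,0,0],255]
    - [[-0.0009,0,0.018],[0,0,0],255]

```text
time_s: 12.57
tcp_pos: [0.4342, -0.1455, 0.3422]
eef_rot: [179.9, 0.3, 170.0]
contact_force: [3.5, 0.5, 4.6]
gripper_width: 0.0306
```

```bash
python3 -c "
from h import *
fit()"
```

```text
ang 0.093 rad 0.1803 y' -0.0597 [ 0.4342 -0.1455  0.3422] F [3.5 0.5 4.6] w 0.0306 t 12.5667
```

Call:
carry_out:
  plan:
    - [[-0.0014,0,0.009],[0,0,0],255]
    - [[-0.0014,0,0.009],[0,0,0],255]

```text
time_s: 12.73
tcp_pos: [0.4372, -0.1461, 0.3238]
eef_rot: [180.0, 0.2, 170.0]
contact_force: [1.9, 2.5, 5.8]
gripper_width: 0.0307
```

Call:
carry_out:
  plan:
    - [[-0.002,0,0.0088],[0,0,0],255]
    - [[-0.0024,0,0.0087],[0,0,0],255]

```text
time_s: 12.9
tcp_pos: [0.4416, -0.1468, 0.3065]
eef_rot: [180.0, 0.2, 170.0]
contact_force: [3.0, 2.9, 5.2]
gripper_width: 0.0306
```

Call:
carry_out:
  plan:
    - [[-0.003,0,0.0085],[0,0,0],255]
    - [[-0.0033,0,0.0084],[0,0,0],255]

```text
time_s: 13.07
tcp_pos: [0.4478, -0.1479, 0.2896]
eef_rot: [180.0, 0.2, 170.0]
contact_force: [2.1, 2.6, 5.2]
gripper_width: 0.0306
```

```bash
python3 -c "
from h import *
fit()"
```

```text
ang 0.397 rad 0.1797 y' -0.0596 [ 0.4478 -0.1479  0.2896] F [2.1 2.6 5.2] w 0.0306 t 13.0667
```

Call:
carry_out:
  plan:
    - [[0.0062,-0.0005,-0.0169],[0,0,0],255]
    - [[0.0045,0,-0.0174],[0,0,0],255]
    - [[0.0027,0,-0.0178],[0,0,0],255]
    - [[0.0009,0,-0.018],[0,0,0],255]
    - [[-0.0009,0,-0.018],[0,0,0],255]
    - [[-0.0027,0,-0.0178],[0,0,0],255]
    - [[-0.0045,0,-0.0174],[0,0,0],255]
    - [[-0.0062,0,-0.0169],[0,0,0],255]
    - [[-0.0078,0,-0.0162],[0,0,0],255]
    - [[-0.0094,0,-0.0153],[0,0,0],255]
    - [[-0.0109,0,-0.0143],[0,0,0],255]
    - [[0,0,0],[0,0,0],255]

```text
time_s: 14.07
tcp_pos: [0.4745, -0.1529, 0.4768]
eef_rot: [179.9, -0.1, 170.0]
contact_force: [-7.8, 10.4, 7.3]
gripper_width: 0.0308
```

```bash
python3 -c "
from h import *
fit()"
```

```text
ang -0.705 rad 0.1818 y' -0.0598 [ 0.4745 -0.1529  0.4768] F [-7.8 10.4  7.3] w 0.0308 t 14.0667
```

Call:
carry_out:
  plan:
    - [[0.0056,0,0.0071],[0,0,0],255]
    - [[0.0053,0,0.0073],[0,0,0],255]

```text
time_s: 14.23
tcp_pos: [0.4627, -0.1508, 0.4605]
eef_rot: [179.9, -0.1, 169.9]
contact_force: [-2.9, 8.1, 2.0]
gripper_width: 0.0305
```

Call:
carry_out:
  plan:
    - [[0.0047,0,0.0076],[0,0,0],255]
    - [[0.0047,0,0.0077],[0,0,0],255]

```text
time_s: 14.4
tcp_pos: [0.4537, -0.1492, 0.4451]
eef_rot: [179.9, -0.0, 169.9]
contact_force: [1.7, 6.2, 3.0]
gripper_width: 0.0306
```

Call:
carry_out:
  plan:
    - [[0.0039,0,0.0081],[0,0,0],255]
    - [[0.0039,0,0.0081],[0,0,0],255]

```text
time_s: 14.57
tcp_pos: [0.4464, -0.1479, 0.4292]
eef_rot: [179.9, 0.1, 170.0]
contact_force: [2.2, 6.2, 4.1]
gripper_width: 0.0303
```

Call:
carry_out:
  plan:
    - [[0.0033,0.001,0.0084],[0,0,0],255]
    - [[0.0029,0,0.0085],[0,0,0],255]

```text
time_s: 14.73
tcp_pos: [0.4407, -0.1465, 0.4125]
eef_rot: [180.0, 0.1, 170.0]
contact_force: [1.8, 1.2, 3.8]
gripper_width: 0.0305
```

Call:
carry_out:
  plan:
    - [[0.0024,0,0.0086],[0,0,0],255]
    - [[0.0021,0,0.0087],[0,0,0],255]

```text
time_s: 14.9
tcp_pos: [0.4364, -0.1457, 0.3947]
eef_rot: [180.0, 0.1, 170.0]
contact_force: [4.1, 0.9, 3.0]
gripper_width: 0.0306
```

Call:
carry_out:
  plan:
    - [[0.0016,0,0.0089],[0,0,0],255]
    - [[0.0011,0,0.0089],[0,0,0],255]

```text
time_s: 15.07
tcp_pos: [0.4338, -0.1453, 0.3766]
eef_rot: [180.0, 0.1, 169.9]
contact_force: [4.0, 1.5, 5.0]
gripper_width: 0.0304
```

```bash
python3 -c "
from h import *
fit()"
```

```text
ang -0.097 rad 0.1808 y' -0.0595 [ 0.4338 -0.1453  0.3766] F [4.  1.5 5. ] w 0.0304 t 15.0667
```

Call:
carry_out:
  plan:
    - [[0.0004,0,0.0055],[0,0,0],255]
    - [[0.0002,0,0.0055],[0,0,0],255]

```text
time_s: 15.23
tcp_pos: [0.4332, -0.1452, 0.3654]
eef_rot: [180.0, 0.0, 169.9]
contact_force: [4.8, 2.6, 4.7]
gripper_width: 0.0307
```

Call:
carry_out:
  plan:
    - [[0,0,0.0055],[0,0,0],255]
    - [[-0.0002,0,0.0055],[0,0,0],255]

```text
time_s: 15.4
tcp_pos: [0.4332, -0.1452, 0.3545]
eef_rot: [180.0, 0.0, 169.9]
contact_force: [4.0, 3.0, 3.8]
gripper_width: 0.0305
```

Call:
carry_out:
  plan:
    - [[-0.0005,0,0.0055],[0,0,0],255]
    - [[-0.0007,0,0.0055],[0,0,0],255]

```text
time_s: 15.57
tcp_pos: [0.434, -0.1454, 0.3434]
eef_rot: [180.0, -0.0, 169.9]
contact_force: [1.0, 3.6, 6.2]
gripper_width: 0.0311
```

Call:
carry_out:
  plan:
    - [[-0.0008,-0.0005,0.005],[0,0,0],255]
    - [[-0.0008,0,0.005],[0,0,0],255]

```text
time_s: 15.73
tcp_pos: [0.4353, -0.1458, 0.3333]
eef_rot: [179.9, -0.1, 169.9]
contact_force: [0.1, 8.1, 7.8]
gripper_width: 0.0305
```

Call:
carry_out:
  plan:
    - [[-0.001,0,0.005],[0,0,0],255]
    - [[-0.001,0,0.005],[0,0,0],255]

```text
time_s: 15.9
tcp_pos: [0.4372, -0.1462, 0.3234]
eef_rot: [180.0, -0.1, 169.9]
contact_force: [-0.4, 7.9, 9.4]
gripper_width: 0.0306
```

```bash
python3 -c "
from h import *
fit()"
```

```text
ang 0.199 rad 0.1800 y' -0.0598 [ 0.4372 -0.1462  0.3234] F [-0.4  7.9  9.4] w 0.0306 t 15.9
```

Call:
carry_out:
  plan:
    - [[-0.0002,0.001,0.001],[0,0,0],255]
    - [[0,0,0],[0,0,0],255]
    - [[0,0,0],[0,0,0],255]

```text
time_s: 16.15
tcp_pos: [0.4376, -0.1458, 0.3225]
eef_rot: [-180.0, -0.1, 169.9]
contact_force: [0.9, 2.0, 6.7]
gripper_width: 0.0304
```

```bash
python3 -c "
from h import *
fit()"
```

```text
ang 0.204 rad 0.1799 y' -0.0593 [ 0.4376 -0.1458  0.3225] F [0.9 2.  6.7] w 0.0304 t 16.15
```

Call:
carry_out:
  plan:
    - [[-0.0006,0,0.003],[0,0,0],255]
    - [[0,0,0],[0,0,0],255]
    - [[0,0,0],[0,0,0],255]

```text
time_s: 16.4
tcp_pos: [0.4382, -0.1459, 0.3196]
eef_rot: [-180.0, -0.1, 169.9]
contact_force: [0.6, 1.8, 7.8]
gripper_width: 0.0305
```

Call:
carry_out:
  plan:
    - [[-0.0006,0,0.003],[0,0,0],255]
    - [[0,0,0],[0,0,0],255]
    - [[0,0,0],[0,0,0],255]

```text
time_s: 16.65
tcp_pos: [0.4388, -0.146, 0.3168]
eef_rot: [-180.0, -0.1, 169.9]
contact_force: [-0.9, 2.5, 8.1]
gripper_width: 0.0305
```

Call:
carry_out:
  plan:
    - [[-0.0007,0,0.003],[0,0,0],255]
    - [[0,0,0],[0,0,0],255]
    - [[0,0,0],[0,0,0],255]

```text
time_s: 16.9
tcp_pos: [0.4395, -0.1462, 0.3138]
eef_rot: [-180.0, -0.1, 169.9]
contact_force: [0.1, 1.4, 8.7]
gripper_width: 0.0302
```

Call:
carry_out:
  plan:
    - [[-0.0004,0,0.0015],[0,0,0],255]
    - [[0,0,0],[0,0,0],255]
    - [[0,0,0],[0,0,0],255]

```text
time_s: 17.15
tcp_pos: [0.4399, -0.1462, 0.3124]
eef_rot: [-180.0, -0.1, 169.9]
contact_force: [-0.8, 2.3, 9.8]
gripper_width: 0.0303
```

```bash
python3 - <<'E'
from h import *
fit()
F=[]
for k in range(4):
    F.append(r.get_state()["contact_force"]);i=r.capture("scene")
print(np.mean(F,0),np.std(F,0))
fit()
cv2.imwrite("pics/a3.png",cv2.resize(i[190:310,190:330],(700,600),interpolation=cv2.INTER_CUBIC)[:,:,::-1])
E
```

```text
ang 0.262 rad 0.1799 y' -0.0594 [ 0.4399 -0.1462  0.3124] F [-0.8  2.3  9.8] w 0.0303 t 17.15
[-0.19228836  2.23383349  9.48723349] [0.42186903 0.55334444 0.36213454]
ang 0.262 rad 0.1799 y' -0.0594 [ 0.4399 -0.1462  0.3124] F [-0.4  1.6  9.5] w 0.0306 t 17.35
```

Call:
carry_out:
  plan:
    - [[-0.0004,0,0.0016],[0,0,0],255]
    - [[0,0,0],[0,0,0],255]
    - [[0,0,0],[0,0,0],255]
    - [[0,0,0],[0,0,0],255]
    - [[0,0,0],[0,0,0],255]
    - [[0,0,0],[0,0,0],255]
    - [[0,0,0],[0,0,0],255]
    - [[0,0,0],[0,0,0],255]

```text
time_s: 18.02
tcp_pos: [0.4403, -0.1463, 0.3109]
eef_rot: [-180.0, -0.1, 169.9]
contact_force: [-0.6, 2.8, 9.6]
gripper_width: 0.0302
```

```bash
python3 -c "
from h import *
fit()"
```

```text
ang 0.271 rad 0.1799 y' -0.0594 [ 0.4403 -0.1463  0.3109] F [-0.6  2.8  9.6] w 0.0302 t 18.0167
```

View pics/a3.png

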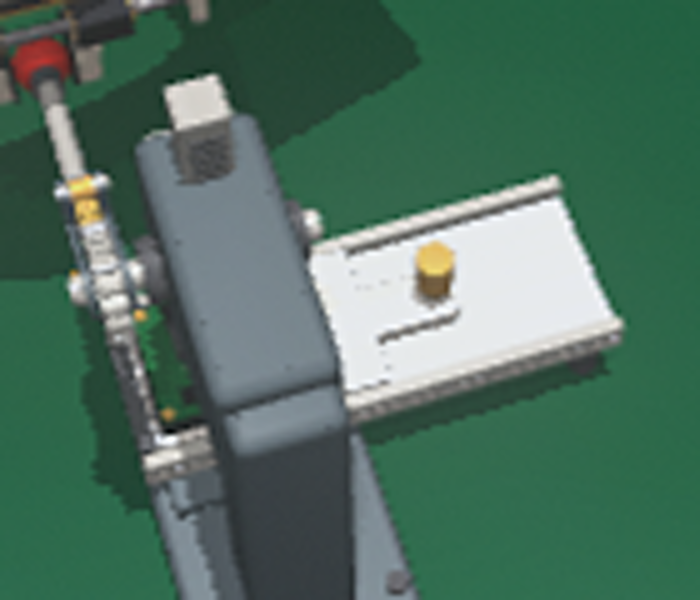

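```bash
python3 - <<'E'
from h import *
a=cv2.imread("pics/s2.png",0);fit();b=cv2.cvtColor(r.capture("scene"),cv2.COLOR_RGB2GRAY)
f=8
A=cv2.resize(a[195:225,215:245],None,fx=f,fy=f,interpolation=cv2.INTER_CUBIC);B=cv2.resize(b[190:235,210:250],None,fx=f,fy=f,interpolation=cv2.INTER_CUBIC)
T=A[4*f:13*f,5*f:24*f]
m=lambda X:cv2.minMaxLoc(cv2.matchTemplate(X,T,cv2.TM_CCOEFF_NORMED))
ra,rb=m(A),m(B)
d=(np.array(rb[3])/f+[210,190])-(np.array(ra[3])/f+[215,195]);print("shift px",d,rb[1])
P=np.array([.599,-.115,.28]);print("px for 21mm",proj("scene",P-[0,0,.021])-proj("scene",P))
E
```

```text
ang 0.271 rad 0.1799 y' -0.0594 [ 0.4403 -0.1463  0.3109] F [-0.6  2.8  9.6] w 0.0302 t 18.0167
shift px [0.75 5.5 ] 0.9853847026824951
px for 21mm [0.64518096 5.05086683]
```

Call:
carry_out:
  plan:
    - [[0.0028,0,-0.0124],[0,0,0],255]
    - [[0.0027,0,-0.0178],[0,0,0],255]
    - [[0.0009,0,-0.018],[0,0,0],255]
    - [[-0.0009,0,-0.018],[0,0,0],255]
    - [[-0.0027,0,-0.0178],[0,0,0],255]
    - [[-0.0045,0,-0.0174],[0,0,0],255]
    - [[-0.0062,0,-0.0169],[0,0,0],255]
    - [[-0.0078,0,-0.0162],[0,0,0],255]
    - [[-0.0094,0,-0.0153],[0,0,0],255]
    - [[0,0,0],[0,0,0],255]
    - [[0,0,0],[0,0,0],255]

```text
time_s: 18.98
tcp_pos: [0.4636, -0.1505, 0.4592]
eef_rot: [-180.0, -0.4, 169.9]
contact_force: [-7.0, 4.0, 4.1]
gripper_width: 0.0308
```

Call:
carry_out:
  plan:
    - [[0,0,0],[0,0,0],80]
    - [[0,0,0],[0,0,0],80]
    - [[0,0,0],[0,0,0],80]
    - [[0,0,0],[0,0,0],80]
    - [[0,0,0],[0,0,0],80]
    - [[0,0,-0.015],[0,0,0],80]
    - [[0,0,-0.02],[0,0,0],80]
    - [[0,0,-0.025],[0,0,0],80]
    - [[0,0,-0.02],[0,0,0],80]
    - [[0,0,0],[0,0,0],80]
    - [[0,0,0],[0,0,0],80]

```text
time_s: 19.9
tcp_pos: [0.4655, -0.1505, 0.5415]
eef_rot: [180.0, 0.1, 169.9]
contact_force: [-0.4, -0.3, -1.9]
gripper_width: 0.0603
```

```bash
python3 - <<'E'
from h import *
fit();look('a5')
a=r.capture("scene");b=r.capture("top")
cs,_=blob(a,RED,(192,172),40);ct,s=blob(b,RED,(318,187),25);print(s[4])
P,e=tri([ray("scene",cs),ray("top",ct)]);print("ball",P,e,"angle",-np.arcsin((P[2]-.2)/.18))
E
```

```text
ang -0.890 rad 0.2349 y' -0.0590 [ 0.4655 -0.1505  0.5415] F [-0.4 -0.3 -1.9] w 0.0603 t 19.9
ball px [191.89583333 173.8125    ] 96
82
ball [ 0.46373268 -0.1492306   0.29896407] [0.00034864039924753417, 0.00034864039924755423] angle -0.5821252780762229
```

View pics/a5.png

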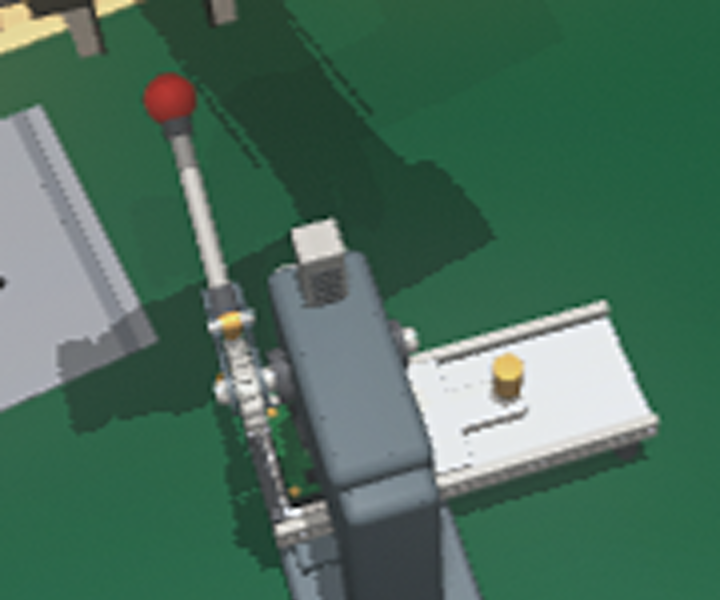

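```bash
python3 -c "
from plant import r
print(r.close_job(), r.get_state()['time_s'])"
```

```text
the job is handed in; nothing more can be done
the job is handed in; nothing more can be done
```

The job is done and handed in, about 20 s into the 70 s allowed. I pushed the shuttle home by its knob, pumped the lever three times by the red ball, bore down on the connector, raised the lever and let go.

- **Shuttle:** it stopped firmly at about 11.7 N with no further movement. Its knob ended about 117 mm out against 118 mm nominal, and the later pictures show it still home.
- **Connector:** on the third swing the force at the ball rose from about 5 N, the insertion level, to about 9.5 N. I held it there for roughly 0.8 s, which is above the 5–8 N needed and well below the 14 N that cracks it.
- **Depth:** the camera put the ram's travel at about 22.9 mm, give or take 1 mm or so, against the 21 mm needed. That is slightly over nominal, so I rely mainly on the force for seating; I could not see the connector directly under the ram.
- **Firmness:** the force climbed more gently than "steeply" suggests, about 3 N over the last 10 mm of ball travel.
- **End state:** the lever rests at about -0.58 rad, with the ball at 299 mm. The gripper is open and clear above it, and no other item on the bench was touched.

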